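Unlock the sweets box on the baking table

TASK

Take the key with the big square head out of the wooden key stand, push it all the way down into the lock on the lid of the grey sweets box (the pins are sticky: if it sticks, wiggle it past them), and only then turn it a quarter turn clockwise. The lock springs back, so finish while still gripping the key and holding it turned and fully in; leave the small round-headed key in its place and do not shift the jar, the cutter or the mug.

Things in the scene. Friction and masses are not known exactly. Their poses are not given: they have to be found in the camera images.
- key: Key to use, upright in a stand slot. Big SQUARE grey metal head 32 wide (y) x 10 thick (x), 34 to 66 mm above the origin: grip its flats (close along x). Neck 18 (y) x 10 (x) from 30 mm up. Blade below: 30 long, 12 (y) x 4 (x), last 7 mm tapering to 7 x 1.6. It fits the lock either way round (half a turn apart). Origin: centre of blade tip; z up to the head, y across the width. About 30 g
- round_key: A second key, alike but with a small ROUND head (disc 22 mm across, 10 thick, centred 46 mm above the tip); it stands in the other slot. Same origin and axes. It must stay there
- stand: Fixed beech block 50 (x) x 130 (y) x 45 (z) mm. Two slots in its top, 6.5 (x) x 14.5 (y), 36 deep, at y = +32 and -32 mm; either key may be in either. Each key's neck rests on the top, the square head 4 to 36 mm above it. Origin: centre of the underside
- sweets_box: Fixed grey steel box with a shut lid, 156 (x) x 206 (y) x 78 (z) mm; the lid stays shut. The lock is in the lid at x = -35, y = 0 mm; a low wire carry loop (80 along y, 15 mm high) stands on the lid at x = +45. Origin: centre of the underside
- keyway (a point): Mouth centre of the keyway, on the face of the round brass plug (32 across, bright bezel), 3 mm above the lid, 81 above the table; turns with the plug. z up, y along the slot, x across. Slot 13.5 (y) x 5.5 (x), 34 deep, straight down. Key fully in: neck on the plug, tip 30 mm down. Sticky sprung pins stand 2.5 mm into the slot's ends 11 and 19 mm down: 5 to 20 N to pass, less with wiggling
- lock (a joint): Turn of the plug in rad: 0 at the start (locked), growing CLOCKWISE seen from above, stop at 1.65; a quarter turn is 1.57. A spring turns it back (0.02 N m at 0, 0.09 at the stop). The key has up to about 0.2 rad of play in the slot, so the gripper must turn that much farther than the plug
- flour_jar: Bystander: white jar, 84 across, 150 mm high; origin at the centre of its underside
- round_cutter: Bystander: steel cutter ring, 60 across, 25 mm high; origin at the centre of its underside
- mug: Bystander: white mug, 80 across, 90 mm high; origin at the centre of its underside
Things that resemble listed ones, but are neither listed nor needed, are in the scene too. What is shaped like the stand but green is not meant.

How it is judged:
By the outcome, as a careful person would: the job done as asked, in the order asked, and still so for the second after the job is handed in, while the arm keeps its last pose, push and grip.
It also fails if it takes over 58 s, if anything falls off the work surface, if the arm or the gripper's body presses on something with over 40 N, if the wrist force passes 120 N, or if a joint passes its speed limit or range.

ROBOT

A 6-joint arm with a two-finger parallel gripper is mounted at the origin on the work surface. World frame = base frame: x ahead of the robot, y to its left, z up, the work surface at z = 0. Lengths are in m, angles in rad, forces in N, time in s.
With the tool pointing down it reaches from about 0.35 to 0.775 m from the base axis. Payload 7.3 kg.
Tool frame: the origin (TCP) lies midway between the tips of the shut fingers; the grasp point (between the pads) lies 19 mm behind it (robot.tcp_to_grasp is the distance from the TCP to the grasp point, in m); z points along the fingers, y is the line along which they close (so a half turn about z gives the same grasp; the last joint's range is limited). The gripper opens to 92 mm and grips with 3 to 60 N. Pads are 19 mm wide; open, the fingers measure 130 mm over their backs; the gripper's body (75 mm by 190 mm) begins 47 mm behind the grasp point.
Start: joints at [-1.447, 0.342, 1.524, -0, 1.275, -0.146], TCP at [0.14, -0.506, 0.191] pointing down, gripper open.
Joint ranges: [-2.53, 2.53], [-0.77, 2.02], [0.04, 2.7], [-1, 4.14], [0.28, 2.66], [-3.11, 3.11]. Speed limits (rad/s): [2.57, 2.57, 3.14, 3.14, 3.14, 3.14].

INTERFACE

Orientations are given as [roll, pitch, yaw] about the fixed x, y, z axes, in that order (R = Rz(yaw) Ry(pitch) Rx(roll)).
In Python, from cell import readout, cams, ticket, robot gives the robot as it stands. The module is installed in compiled form; this text tells all that it offers.
- The arm moves only by the tool jog_arm, never from a script. Its argument "plan" is a list of rows, each a list of 5 numbers: the shift along the world's x, y, z each as a share of 0.08 m, from -1 to 1, then the turn about the world's z as a share of 90 degrees, from -1 to 1, then the opening, from -1 (shut) to 1 (fully open). A call has 1 to 12 rows; each row is the pose to reach, as a shift and turn from the pose commanded when the call began; what a row does not reach only later rows make up. A row lasts 1/10 s, in which the tool goes at most 50 mm and 8.59 degrees, less where a joint would pass 70% of its speed; a pose out of reach is approached as far as the arm can. A call with a number of a shift or a turn outside -1 to 1 is refused whole. A call with a gripper value outside its range is refused whole. The fingers move at their own pace and stop on an object; "squeeze" is the grip in N (left out, the last holds). Time passes only in rows, so rows that repeat a pose let the fingers close. It gives the time, the measured TCP pose, the force, the opening and the grip force at its end, in the units of the state.
- readout.observe(): the state, without advancing time (a new reading comes with each control period).
- cams.read_camera(name): name is "side" or "top" or "wrist"; returns the picture (384x512x3 uint8, blue, green, red); there is no depth.
- cams.calibration(name): a dict with "K" (3x3 intrinsics, pixels), "k1" (the pictures are not rectified: a ray, as slopes to the right and down, at radius r is drawn at 1 + k1 r^2 times it, then the intrinsics apply), "world_from_camera" (4x4, takes a point from camera to world coordinates). Camera axes: x right, y down, z forward; pixel columns grow to the right and rows downward; lengths in m; the calibration is good to about 2 mm. A picture is of the moment at which its call begins: read the wrist's pose just before it. calibration takes no time and is no camera call; for the wrist camera it gives the pose at the moment of the call.
- ticket.hand_in(): hands the job in; it is judged then, once.
The state is a dict: "time": time; "qpos": joint angles; "qvel": joint speeds; "joint_efforts": joint torques, N m; "tool_pos": TCP position; "tool_rot": TCP orientation; "contact_force": force on the tool from outside, world axes, zero at the start; "torque": the same for the moment, N m; "opening": finger opening in m; "grip_force": force on a finger pad.
Only numpy, scipy, OpenCV 4.12 (cv2) and the standard library are available. Lean on these libraries where they do the work, as an engineer would, in place of code of your own. Each camera call takes 0.05 s, during which the arm holds its last target. There are 200 camera calls.

## Working session

There is one attempt and no reset: what is moved stays moved. The work goes in short steps, Python scripts to look and compute and a tool call to move; the robot and the scene stay as the last step left them, time stands still between calls to the robot, and variables do not carry over. Pictures are saved under pics/ and viewed, at most 13 in all, crops included, and the job is handed in when it is done.

Besides the shell and the picture viewer there is one more tool, called as name([rows], argument=value, ...), one row to a line, values as JSON. jog_arm: Moves the arm, as the interface text tells. Shift numbers are shares of 0.08 m and turn numbers shares of 90 degrees, none past 1 either way. Its arguments: {"type":"object","properties":{"plan":{"type":"array"},"squeeze":{"type":"number"}},"required":["plan"]}

```bash
mkdir -p pics; cat > h.py <<'E'
import numpy as np, cv2
from cell import readout, cams, ticket, robot
def snap(name,fn):
    c=cams.calibration(name); im=cams.read_camera(name); cv2.imwrite('pics/'+fn,im); return im,c
def ray(c,u,v):
    K=np.array(c['K']);T=np.array(c['world_from_camera'])
    d=np.array([[[u,v]]],float)
    p=cv2.undistortPoints(d,K,np.array([c['k1'],0,0,0,0.]))[0,0]
    return T[:3,3],T[:3,:3]@np.array([p[0],p[1],1])
def onz(c,u,v,z):
    o,d=ray(c,u,v); return o+d*(z-o[2])/d[2]
def proj(c,P):
    K=np.array(c['K']);T=np.linalg.inv(np.array(c['world_from_camera']))
    return cv2.projectPoints(np.array(P,float).reshape(-1,1,3),cv2.Rodrigues(T[:3,:3])[0],T[:3,3],K,np.array([c['k1'],0,0,0,0.]))[0][:,0]
E
python3 - <<'E'
from h import *
for n in('top','side'): 
    im,c=snap(n,n+'1.png'); print(n,c)
a=cv2.imread('pics/top1.png');b=cv2.imread('pics/side1.png')
print(readout.observe(), robot.tcp_to_grasp)
E
```

```text
top {'K': array([[360.78783941,   0.        , 258.65786477],
       [  0.        , 360.78783941, 187.06693276],
       [  0.        ,   0.        ,   1.        ]]), 'k1': -0.02673891118162524, 'world_from_camera': array([[-1.81543859e-02, -9.98189716e-01,  5.73385510e-02,
         4.99966241e-01],
       [-9.99833649e-01,  1.82253317e-02,  7.14575675e-04,
        -8.46959062e-02],
       [-1.75829620e-03, -5.73160400e-02, -9.98354536e-01,
         1.13290500e+00],
       [ 0.00000000e+00,  0.00000000e+00,  0.00000000e+00,
         1.00000000e+00]])}
side {'K': array([[383.11384857,   0.        , 250.57003896],
       [  0.        , 383.11384857, 197.99163751],
       [  0.        ,   0.        ,   1.        ]]), 'k1': -0.048021563326056727, 'world_from_camera': array([[-0.89355822, -0.24272789,  0.37767299,  0.19015248],
       [-0.44894588,  0.48096559, -0.7530735 ,  0.62420648],
       [ 0.00114423, -0.84246974, -0.53874244,  0.5869793 ],
       [ 0.        ,  0.        ,  0.        ,  1.        ]])}
{'time': 0.1, 'qpos': array([-1.44701970e+00,  3.42631421e-01,  1.52490122e+00, -1.92952794e-05,
        1.27542630e+00, -1.46016196e-01]), 'qvel': array([ 0.00042009, -0.00079362, -0.00290178,  0.00135532, -0.00096563,
       -0.00302806]), 'joint_efforts': array([ 3.31514180e-03, -4.32002699e+01, -2.44694406e+01,  7.20115146e-02,
        5.26158081e-02, -5.59295825e-05]), 'tool_pos': array([ 0.13988463, -0.50559339,  0.18993281]), 'tool_rot': array([-3.14023822e+00, -1.80536183e-04,  2.69798332e-01]), 'contact_force': array([ 0.04064045, -0.48913613,  0.68051149]), 'torque': array([0.00520287, 0.01616197, 0.02959344]), 'grip_force': 0.0, 'opening': 0.09216649897352922} 0.0188
```

View pics/top1.png

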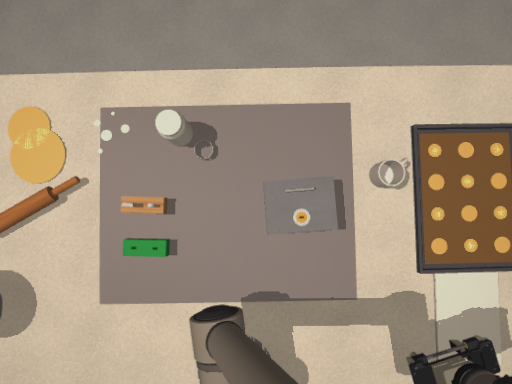

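View pics/side1.png

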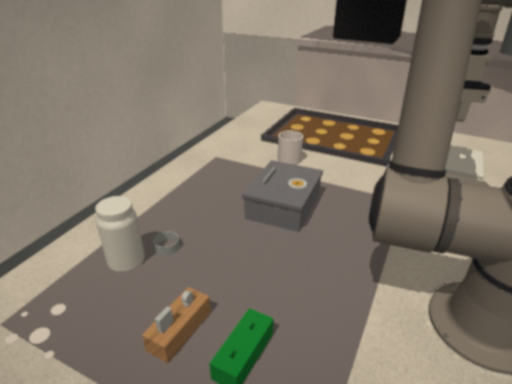

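Top view: the wooden stand is at (143,205), the green look-alike at (146,247), the grey box at (301,205), the lock at (302,217), the jar at (170,125), the cutter at (205,150) and the mug at (392,172). Side view: a big head at (163,318) and a small one at (188,297), both in the wooden stand. The big one fits the square key, so I'll check it in an enlarged crop.

```bash
python3 - <<'E'
from h import *
a=cv2.imread('pics/top1.png');b=cv2.imread('pics/side1.png')
A=cv2.resize(a[190:222,112:176],(800,400)[:2],interpolation=cv2.INTER_CUBIC)[:300]
x=cv2.resize(a[188:224,112:172],(400,240),interpolation=cv2.INTER_CUBIC)
x2=cv2.resize(a[170:242,255:345],(400,320),interpolation=cv2.INTER_CUBIC)
y=cv2.resize(b[280:364,140:220],(400,420),interpolation=cv2.INTER_CUBIC)
out=np.zeros((560,800,3),np.uint8);out[:240,:400]=x;out[240:560,:400]=x2;out[:420,400:]=y
cv2.imwrite('pics/crop1.png',out)
c=cams.calibration('top')
for n,u,v,z in[('stand',143,205,.045),('bigkey',127,205,.08),('smallkey',153,205,.075),('lock',302,217,.081),('jar',168,123,.15),('cutter',205,150,.025)]: print(n,onz(c,u,v,z))
E
```

```text
stand [0.51455509 0.2665244  0.045     ]
bigkey [0.51489893 0.30236158 0.08      ]
smallkey [0.51364027 0.22729946 0.075     ]
lock [ 0.47091814 -0.2083602   0.081     ]
jar [0.73841886 0.16343817 0.15      ]
cutter [0.68162132 0.0801949  0.025     ]
```

View pics/crop1.png

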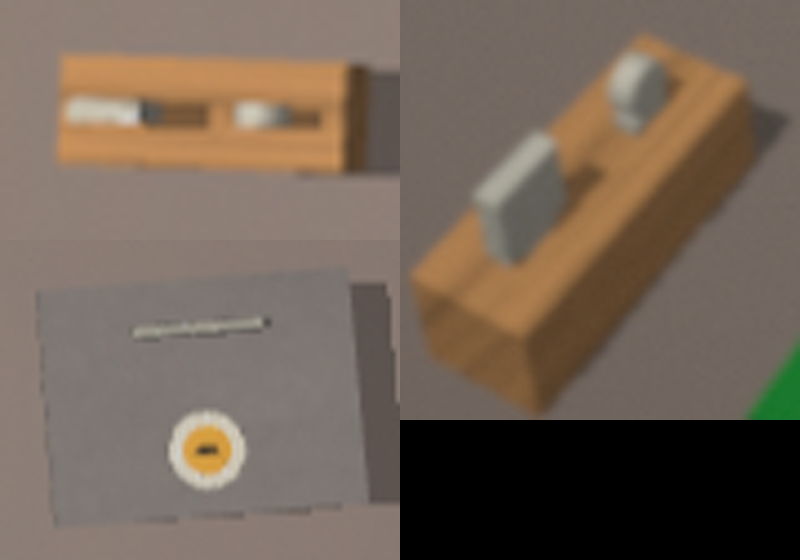

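The square-headed key is at the stand's +y end (top image (127,205)): flat, with square corners. The round one is at (153,205). I'm moving over the lock first to look with the wrist camera.

jog_arm([
  [0.5,0.5,0.3,0.1,1],
  [1,1,0.7,0.2,1],
  [1,1,0.7,0.3,1],
  [1,1,0.7,0.4,1],
  [1,1,0.7,0.5,1],
  [1,1,0.7,0.6,1],
  [1,1,0.7,0.7,1],
  [1,1,0.7,0.8,1],
  [1,1,0.7,0.83,1],
])

```text
time: 1.0
tool_pos: [0.2199, -0.4258, 0.2462]
tool_rot: [-3.141, -0.001, 1.579]
contact_force: [0.3, -0.0, -0.8]
opening: 0.0918
grip_force: 0.0
```

jog_arm([
  [0.5,0.5,0,0,1],
  [1,1,0,0,1],
  [1,1,0,0,1],
])

```text
time: 1.3
tool_pos: [0.3019, -0.343, 0.2463]
tool_rot: [3.141, -0.002, 1.576]
contact_force: [-0.5, -0.8, -0.4]
opening: 0.0922
grip_force: 0.0
```

jog_arm([
  [0.5,0.5,0,0,1],
  [1,1,0,0,1],
  [1,1,0,0,1],
])

```text
time: 1.6
tool_pos: [0.382, -0.2632, 0.2464]
tool_rot: [3.141, -0.001, 1.577]
contact_force: [-0.1, -1.1, 1.4]
opening: 0.0921
grip_force: 0.0
```

jog_arm([
  [0.4,0.4,0,0,1],
  [0.8,0.8,0,0,1],
  [0.8,0.8,0,0,1],
  [0.8,0.8,0,0,1],
])

```text
time: 2.0
tool_pos: [0.4439, -0.202, 0.2461]
tool_rot: [-3.14, 0.0, 1.576]
contact_force: [0.5, 0.4, 1.0]
opening: 0.0916
grip_force: 0.0
```

```bash
python3 - <<'E'
from h import *
s=readout.observe();im,c=snap('wrist','w1.png');print(s['time'],s['tool_pos'],s['tool_rot'],s['qpos']);print(c)
print(proj(c,[[.471,-.208,.081]]),proj(c,[s['tool_pos']]))
E
```

```text
2.0 [ 0.4439336  -0.20199295  0.24612138] [-3.14048760e+00  2.44191358e-04  1.57576335e+00] [-5.83702043e-01  2.33790158e-01  1.52034494e+00 -8.30474341e-04
  1.38824108e+00 -5.88517847e-01]
{'K': array([[293.38997794,   0.        , 257.42882701],
       [  0.        , 293.38997794, 193.71056172],
       [  0.        ,   0.        ,   1.        ]]), 'k1': 0.0033455217302465756, 'world_from_camera': array([[ 9.99986600e-01,  4.87663697e-03,  1.73750081e-03,
         4.43438798e-01],
       [ 5.17102579e-03, -9.56921484e-01, -2.90300766e-01,
        -1.22214189e-01],
       [ 2.46960411e-04,  2.90305860e-01, -9.56933878e-01,
         4.39567533e-01],
       [ 0.00000000e+00,  0.00000000e+00,  0.00000000e+00,
         1.00000000e+00]])}
[[278.97372269 176.27806024]] [[257.47741041 222.14649317]]
```

View pics/w1.png

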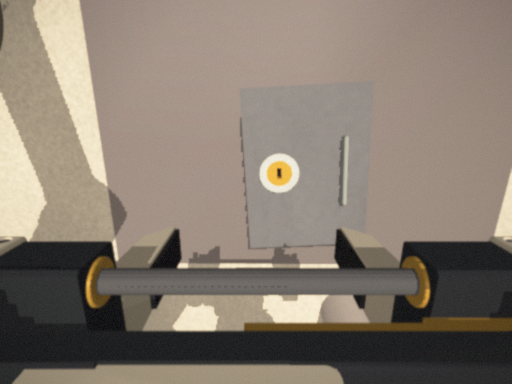

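Wrist view: the lock's plug is at (279,173) and the lid corners are near (240,89), (373,82), (367,243) and (249,248). Next I measure the plug centre and box yaw.

```bash
cat >> h.py <<'E'
def plug(im,c,box,z=.081):
    x0,y0,x1,y1=box; r=im[y0:y1,x0:x1].astype(int)
    m=((r[...,2]-r[...,0]>90)).astype(np.uint8)
    n,l,st,ce=cv2.connectedComponentsWithStats(m); i=1+st[1:,4].argmax()
    cnt=max(cv2.findContours((l==i).astype(np.uint8),0,1)[0],key=cv2.contourArea)
    h=cv2.convexHull(cnt); mk=np.zeros_like(m); cv2.fillPoly(mk,[h],1)
    M=cv2.moments(mk,True); u,v=M['m10']/M['m00']+x0,M['m01']/M['m00']+y0
    return u,v,onz(c,u,v,z)
E
python3 - <<'E'
from h import *
im=cv2.imread('pics/w1.png');c=cams.calibration('wrist')
print(plug(im,c,(255,150,305,198)))
g=cv2.cvtColor(im,6)
hs=cv2.cvtColor(im,cv2.COLOR_BGR2HSV)
print(im[130,225],im[130,260],hs[130,225],hs[130,260],im[75,300],im[95,300],im[130,385])
# edges: left & right lid sides, subpixel by row gradient of saturation/blue-red
d=(im[...,2].astype(float)-im[...,0]); d=cv2.GaussianBlur(d,(0,0),1.5)
def fit(rows,f):
    P=[]
    for v in rows:
        xc=f(v); xs=np.arange(int(xc)-8,int(xc)+9); gr=np.abs(np.gradient(d[v,xs])); gr=gr**2
        P.append(onz(c,(xs*gr).sum()/gr.sum(),v,.078))
    P=np.array(P); k=np.polyfit(P[:,1],P[:,0],1); r=P[:,0]-np.polyval(k,P[:,1]); ok=abs(r)<.0015; k=np.polyfit(P[ok,1],P[ok,0],1)
    print(k, 'yaw deg',-np.degrees(np.arctan(k[0])), r.std(),ok.mean())
fit(range(95,243),lambda v:240+(v-89)*9/159); fit(range(90,230),lambda v:373-(v-82)*6/161)
for u,v in[(240,89),(373,82),(367,243),(249,248)]: print(onz(c,u,v,.078))
E
```

```text
(278.9258517034068, 172.93386773547093, array([ 0.47036571, -0.20443387,  0.081     ]))
[139 149 166] [138 145 153] [ 11  41 166] [ 14  25 153] [140 150 169] [136 146 151] [133 140 161]
[-0.04865597  0.41585989] yaw deg 2.785584739596547 0.0006369484843395042 1.0
[-0.0573462   0.57159817] yaw deg 3.282100339444548 0.00012092761801498964 1.0
[ 0.4228935  -0.10552289  0.078     ]
[ 0.57646903 -0.09744128  0.078     ]
[ 0.59247893 -0.3019755   0.078     ]
[ 0.43234261 -0.31004474  0.078     ]
```

Lock is near (0.4704, -0.2044) with box yaw about +3.1°. I'll go to the stand and view the key from the same relative pose, so that any camera bias cancels.

jog_arm([
  [0,0.5,0,0,1],
  [0,1,0,0,1],
])

```text
time: 2.25
tool_pos: [0.443, -0.1233, 0.2462]
tool_rot: [-3.141, 0.0, 1.569]
contact_force: [1.6, 0.1, 0.2]
opening: 0.0916
grip_force: 0.0
```

jog_arm([
  [0,0.5,0,0,1],
  [0,1,0,0,1],
])

```text
time: 2.45
tool_pos: [0.4432, -0.0425, 0.2466]
tool_rot: [3.142, 0.001, 1.57]
contact_force: [0.3, -0.1, -0.4]
opening: 0.0918
grip_force: 0.0
```

jog_arm([
  [0.2,0.5,0,0,1],
  [0.2,1,0,0,1],
])

```text
time: 2.65
tool_pos: [0.4608, 0.0376, 0.2466]
tool_rot: [3.14, 0.001, 1.571]
contact_force: [0.1, 0.1, -0.1]
opening: 0.0916
grip_force: 0.0
```

jog_arm([
  [0.2,0.5,0,0,1],
  [0.2,1,0,0,1],
])

```text
time: 2.85
tool_pos: [0.4771, 0.1176, 0.2465]
tool_rot: [3.141, 0.001, 1.571]
contact_force: [0.6, -0.6, 0.7]
opening: 0.0919
grip_force: 0.0
```

jog_arm([
  [0.15,0.5,0,0,1],
  [0.15,1,0,0,1],
])

```text
time: 3.05
tool_pos: [0.4892, 0.1975, 0.2464]
tool_rot: [3.141, 0.001, 1.571]
contact_force: [0.9, 0.2, 0.4]
opening: 0.0916
grip_force: 0.0
```

jog_arm([
  [0,0.5,0,0,1],
  [0,1,0,0,1],
  [0,1,0,0,1],
])

```text
time: 3.35
tool_pos: [0.488, 0.2801, 0.246]
tool_rot: [-3.141, -0.001, 1.576]
contact_force: [-0.0, -0.7, -0.2]
opening: 0.0923
grip_force: 0.0
```

jog_arm([
  [0,0.3,0,0,1],
  [0,0.3,0,0,1],
  [0,0.3,0,0,1],
  [0,0.3,0,0,1],
])

```text
time: 3.75
tool_pos: [0.4884, 0.3002, 0.2466]
tool_rot: [3.142, 0.001, 1.572]
contact_force: [0.7, -0.0, 0.8]
opening: 0.0921
grip_force: 0.0
```

```bash
python3 - <<'E'
from h import *
s=readout.observe();im,c=snap('wrist','w2.png');print(s['time'],s['tool_pos'],s['tool_rot'],s['qpos'])
np.savez('w2.npz',**c)
k=proj(c,[[.515,.302,.081]])[0];print(k)
u,v=k.astype(int); cv2.imwrite('pics/w2c.png',cv2.resize(im[v-50:v+100,u-75:u+75],(600,600),interpolation=cv2.INTER_CUBIC)); print('crop origin',u-75,v-50)
E
```

```text
3.75 [0.4884388  0.30015124 0.24657387] [3.14152384e+00 6.67183966e-04 1.57170798e+00] [ 4.17756008e-01  3.98150366e-01  1.28468646e+00 -6.41925095e-04
  1.45896305e+00  4.16916040e-01]
[278.56728179 169.90971585]
crop origin 203 119
```

View pics/w2c.png

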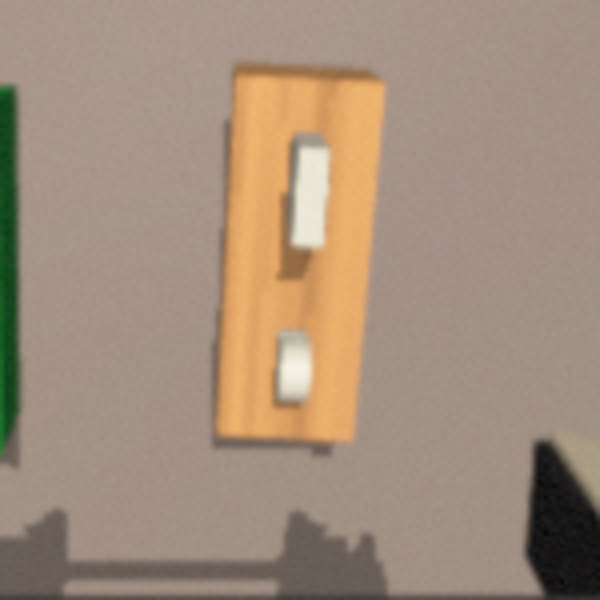

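The crop shows the square head at crop pixels (310,197), full pixels about (280.5,168), and the round key at (293,368). The stand leans a few degrees clockwise. Next I compute positions.

```bash
python3 - <<'E'
from h import *
c=dict(np.load('w2.npz'))
f=lambda p,z:onz(c,203+(p[0]+.5)/4-.5,119+(p[1]+.5)/4-.5,z)
q=np.array([f(p,.081) for p in[(298,146),(329,148),(323,248),(291,246)]]);print(q,q.mean(0))
t=np.array([f(p,.045) for p in[(235,75),(384,82),(353,440),(217,437)]]);print(t,t.mean(0))
for A,B in[(q[3],q[0]),(q[2],q[1]),(t[3],t[0]),(t[2],t[1])]: d=B-A;print(np.degrees(np.arctan2(-d[0],d[1])))
w=np.degrees(.5*(np.arctan2(*(t[0]-t[3])[:2])+np.arctan2(*(t[1]-t[2])[:2])));a=-np.radians(w)
print('key from stand',t.mean(0)[:2]+.032*np.array([-np.sin(a),np.cos(a)]),w)
E
```

```text
[[0.51281547 0.32054229 0.081     ]
 [0.5223644  0.31993222 0.081     ]
 [0.52137237 0.28821376 0.081     ]
 [0.51126441 0.2888562  0.081     ]] [0.51695416 0.30438612 0.081     ]
[[0.49387    0.33827095 0.045     ]
 [0.5434935  0.33601488 0.045     ]
 [0.53760723 0.20675296 0.045     ]
 [0.4879664  0.20790991 0.045     ]] [0.51573428 0.27223718 0.045     ]
-2.8024349585396497
-1.7913988343744636
-2.5929558478821213
-2.6073065174066765
key from stand [0.51718597 0.30420423] 2.600131182644399
```

jog_arm([
  [0.36,0.03,-0.3,-0.03,1],
  [0.36,0.03,-0.7,-0.03,1],
  [0.36,0.03,-1,-0.03,1],
  [0.36,0.03,-1,-0.03,1],
])

```text
time: 4.2
tool_pos: [0.515, 0.3024, 0.163]
tool_rot: [-3.135, 0.003, 1.525]
contact_force: [0.1, -0.2, 0.8]
opening: 0.0919
grip_force: 0.0
```

jog_arm([
  [0,0,-0.4,0,0.3],
  [0,0,-0.7,0,0.3],
  [0,0,-0.7,0,0.3],
  [0,0,-0.7,0,0.3],
  [0,0,-0.7,0,0.3],
])

```text
time: 4.7
tool_pos: [0.5181, 0.3047, 0.113]
tool_rot: [3.138, -0.002, 1.526]
contact_force: [0.1, -0.5, 1.1]
opening: 0.0609
grip_force: 0.0
```

```bash
python3 - <<'E'
from h import *
s=readout.observe();im,c=snap('wrist','w3.png');print(s['time'],s['tool_pos'],s['tool_rot'],s['opening'])
im2,c2=snap('side','s3.png')
print(proj(c,[[.517,.3043,.081]]),proj(c2,[[.517,.3043,.081]]))
u,v=proj(c2,[[.517,.3043,.081]])[0].astype(int)
cv2.imwrite('pics/c3.png',np.hstack([cv2.resize(im[84:384,107:407],(400,400)),cv2.resize(im2[v-50:v+50,u-50:u+50],(400,400))]))
E
```

```text
4.7 [0.518116   0.30474367 0.11297203] [ 3.13798724e+00 -1.63802615e-03  1.52625038e+00] 0.06094482256983918
[[256.02397807 207.72971499]] [[161.5705596  313.30455543]]
```

View pics/c3.png

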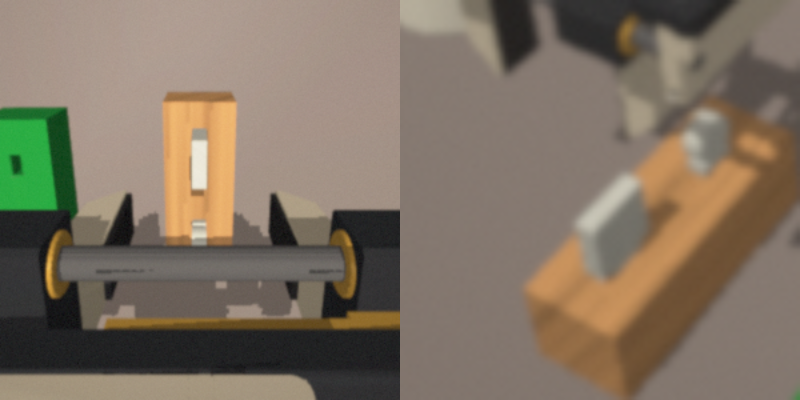

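The left half shows the key at (199,160), centred in x between the open fingers. The right half shows fingers at (650,100). I'll check the finger tips against the projected TCP.

```bash
python3 - <<'E'
from h import *
s=readout.observe();c=cams.calibration('wrist');c2=cams.calibration('side');p=s['tool_pos']
pts=[p+np.array([sx*.0305,sy,sz]) for sx in(-1,1) for sy in(-.0095,.0095) for sz in(0,.019,.038)]
for a,b,q in zip(pts,proj(c,pts),proj(c2,pts)): print((a-p).round(4),((b-[107,84])*4/3).round(),((q-[111,263])*4).round())
print(p)
im=cv2.imread('pics/s3.png'); a=cv2.resize(im[183:383,61:261],(580,580),interpolation=cv2.INTER_CUBIC)
for q in proj(c2,pts): cv2.circle(a,tuple(int(t) for t in (q-[61,183])*2.9),3,(0,0,255),-1)
w=cv2.imread('pics/w3.png')[184:334,182:332]; w=cv2.resize(w,(220,220))
cv2.imwrite('pics/c4.png',a)
E
```

```text
[-0.0305 -0.0095  0.    ] [145. 203.] [265. 159.]
[-0.0305 -0.0095  0.019 ] [140. 219.] [260. 126.]
[-0.0305 -0.0095  0.038 ] [134. 239.] [255.  92.]
[-0.0305  0.0095  0.    ] [142. 170.] [237. 192.]
[-0.0305  0.0095  0.019 ] [136. 184.] [231. 159.]
[-0.0305  0.0095  0.038 ] [130. 200.] [226. 125.]
[ 0.0305 -0.0095  0.    ] [258. 198.] [146. 109.]
[ 0.0305 -0.0095  0.019 ] [264. 214.] [139.  76.]
[ 0.0305 -0.0095  0.038 ] [270. 234.] [132.  42.]
[0.0305 0.0095 0.    ] [258. 165.] [116. 139.]
[0.0305 0.0095 0.019 ] [264. 178.] [109. 106.]
[0.0305 0.0095 0.038 ] [271. 194.] [101.  72.]
[0.51773502 0.30473331 0.11248768]
```

View pics/c4.png

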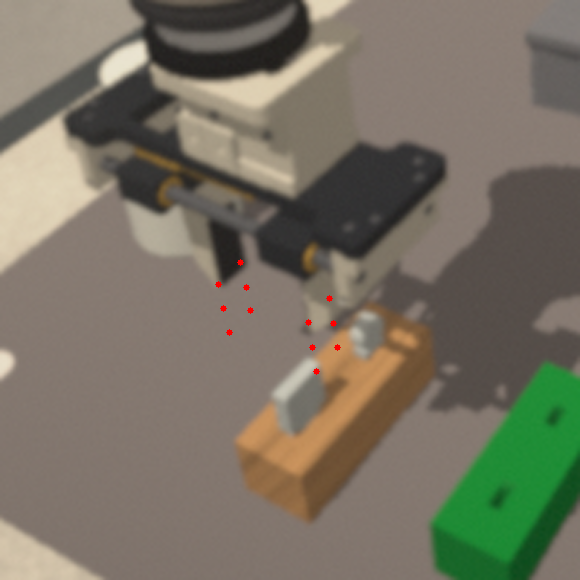

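Both cameras put the visible finger tips about 38 mm above the reported TCP, so I'll test by closing gently at the nominal height.

jog_arm([
  [0,0,-0.3,0,0.3],
  [0,0,-0.6,0,0.3],
  [0,0,-0.76,0,0.3],
  [0,0,-0.76,0,0.0],
  [0,0,-0.76,0,-0.5],
  [0,0,-0.76,0,-1],
  [0,0,-0.76,0,-1],
  [0,0,-0.76,0,-1],
  [0,0,-0.76,0,-1],
  [0,0,-0.76,0,-1],
], squeeze=15)

```text
time: 5.8
tool_pos: [0.5168, 0.3044, 0.0499]
tool_rot: [3.141, -0.0, 1.526]
contact_force: [-0.0, -0.1, -0.3]
opening: 0.0081
grip_force: 0.0
```

jog_arm([
  [0,0,0,0,-1],
  [0,0,0,0,-1],
])

```text
time: 6.0
tool_pos: [0.5167, 0.3044, 0.0497]
tool_rot: [3.142, 0.0, 1.526]
contact_force: [-0.7, 0.4, -0.5]
opening: 0.0004
grip_force: 0.0
```

The fingers shut on nothing, so the tips really are higher than reported. I'll look at them shut.

```bash
python3 - <<'E'
from h import *
im,c=snap('wrist','w5.png');im2,c2=snap('side','s5.png');p=readout.observe()['tool_pos']
pts=[p+np.array([0,0,z]) for z in(0,.019,.038,.057)]
a=cv2.resize(im2[253:353,111:211],(400,400),interpolation=cv2.INTER_CUBIC)
for q in proj(c2,pts): cv2.circle(a,tuple(int(t) for t in (q-[111,253])*4),2,(0,0,255),-1)
b=cv2.resize(im[134:284,182:332],(400,400),interpolation=cv2.INTER_CUBIC)
for q in proj(c,pts): cv2.circle(b,tuple(int(t) for t in (q-[182,134])*400/150),2,(0,0,255),-1)
cv2.imwrite('pics/c5.png',np.hstack([b,a]));print(p)
E
```

```text
[0.51675884 0.30436299 0.04969271]
```

View pics/c5.png

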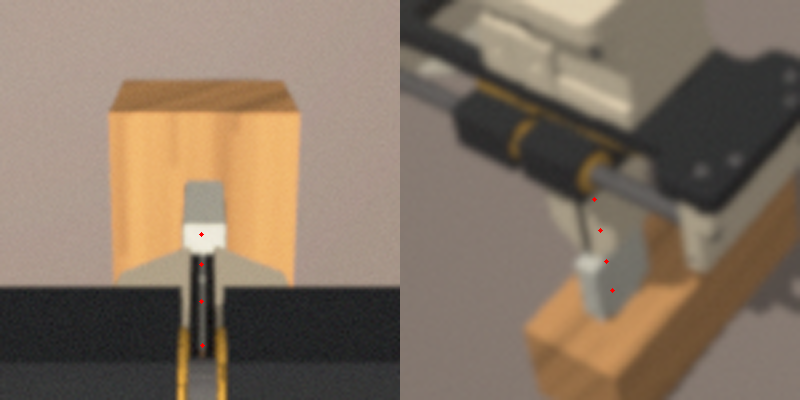

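Shut, the tips sit just above the head, about 37 mm above the reported TCP, and centred in x and y. So I open, go 36 mm lower and grip.

jog_arm([
  [0,0,0,0,0],
  [0,0,0,0,0],
  [0,0,0,0,0],
  [0,0,0,0,0],
  [0,0,0,0,0],
  [0,0,-0.2,0,0],
  [0,0,-0.35,0,0],
  [0,0,-0.45,0,0],
  [0,0,-0.45,0,0],
], squeeze=15)

```text
time: 7.0
tool_pos: [0.5158, 0.304, 0.0123]
tool_rot: [-3.139, 0.001, 1.526]
contact_force: [0.4, 0.1, 0.9]
opening: 0.0459
grip_force: 0.0
```

jog_arm([
  [0,0,0,0,-1],
  [0,0,0,0,-1],
  [0,0,0,0,-1],
  [0,0,0,0,-1],
  [0,0,0,0,-1],
  [0,0,0,0,-1],
  [0,0,0,0,-1],
], squeeze=15)

```text
time: 7.7
tool_pos: [0.5169, 0.3044, 0.014]
tool_rot: [3.141, -0.0, 1.526]
contact_force: [0.7, -0.2, 2.6]
opening: 0.01
grip_force: 15.0
```

jog_arm([
  [0,0,0,0,-1],
  [0,0,0,0,-1],
  [0,0,0.1,0,-1],
  [0,0,0.2,0,-1],
  [0,0,0.4,0,-1],
  [0,0,0.7,0,-1],
  [0,0,1,0,-1],
  [0,0,1,0,-1],
], squeeze=50)

```text
time: 8.5
tool_pos: [0.519, 0.3054, 0.0979]
tool_rot: [3.135, -0.003, 1.527]
contact_force: [0.2, -0.7, 0.5]
opening: 0.01
grip_force: 50.0
```

jog_arm([
  [0,0,0.4,0,-1],
  [0,0,0.8,0,-1],
  [0,0,1,0,-1],
  [0,0,1,0,-1],
])

```text
time: 8.9
tool_pos: [0.5179, 0.3049, 0.176]
tool_rot: [3.137, -0.002, 1.527]
contact_force: [0.4, 0.2, -0.5]
opening: 0.0099
grip_force: 50.0
```

jog_arm([
  [0,-0.5,0,0,-1],
  [0,-1,0,0.06,-1],
  [0,-1,0,0.06,-1],
])

```text
time: 9.2
tool_pos: [0.5159, 0.2203, 0.1719]
tool_rot: [-3.138, 0.002, 1.62]
contact_force: [-0.3, -0.4, -0.7]
opening: 0.0097
grip_force: 50.0
```

jog_arm([
  [-0.1,-0.5,0,0,-1],
  [-0.2,-1,0,0,-1],
])

```text
time: 9.4
tool_pos: [0.4997, 0.144, 0.172]
tool_rot: [-3.139, 0.0, 1.622]
contact_force: [0.9, -0.2, 0.0]
opening: 0.0096
grip_force: 50.0
```

jog_arm([
  [-0.1,-0.5,0,0,-1],
  [-0.2,-1,0,0,-1],
])

```text
time: 9.6
tool_pos: [0.4836, 0.0635, 0.1723]
tool_rot: [-3.14, -0.0, 1.621]
contact_force: [0.5, 0.1, 0.5]
opening: 0.0098
grip_force: 50.0
```

jog_arm([
  [0,-0.5,0,0,-1],
  [0,-1,0,0,-1],
])

```text
time: 9.8
tool_pos: [0.4838, -0.0165, 0.1725]
tool_rot: [-3.14, -0.001, 1.62]
contact_force: [0.6, 1.5, -1.1]
opening: 0.0102
grip_force: 50.0
```

jog_arm([
  [-0.1,-0.5,0,0,-1],
  [-0.18,-1,0,0,-1],
  [-0.18,-1,0,0,-1],
])

```text
time: 10.1
tool_pos: [0.4694, -0.0991, 0.1724]
tool_rot: [-3.14, 0.0, 1.615]
contact_force: [-0.8, 0.4, 0.3]
opening: 0.0097
grip_force: 50.0
```

jog_arm([
  [0,-0.5,0,0,-1],
  [0,-1,0,0,-1],
  [0,-1,0,0,-1],
])

```text
time: 10.4
tool_pos: [0.4704, -0.1783, 0.1725]
tool_rot: [-3.141, 0.0, 1.617]
contact_force: [-0.1, 0.5, -0.9]
opening: 0.0094
grip_force: 50.0
```

jog_arm([
  [0,-0.36,0,0,-1],
  [0,-0.36,0,0,-1],
  [0,-0.36,0,0,-1],
  [0,-0.36,0,0,-1],
])

```text
time: 10.8
tool_pos: [0.4703, -0.2028, 0.1732]
tool_rot: [-3.141, -0.001, 1.621]
contact_force: [-0.5, 0.4, 0.3]
opening: 0.0096
grip_force: 50.0
```

```bash
python3 - <<'E'
from h import *
s=readout.observe();im,c=snap('wrist','w6.png');np.savez('w6.npz',**c)
q=[];
for i in range(6): q.append(np.r_[readout.observe()['tool_pos'],readout.observe()['tool_rot'][2]]); cams.read_camera('side')
q=np.array(q);print(s['time'],s['tool_pos'],q.mean(0),q.std(0))
p=q.mean(0)[:3]
print('tip,lock px',proj(c,[p+[0,0,.001],[.4704,-.2044,.081]]))
try: print(plug(im,c,(230,120,300,210)))
except Exception as e: print(e)
cv2.imwrite('pics/c6.png',cv2.resize(im[130:280,182:332],(600,600),interpolation=cv2.INTER_CUBIC))
E
```

```text
10.8 [ 0.47030814 -0.20284585  0.17320964] [ 0.47045296 -0.20346102  0.1736759   1.62161187] [3.76583529e-05 3.39993033e-04 1.39781887e-04 2.40681253e-04]
tip,lock px [[257.5416087  223.73648503]
 [257.34568352 188.78120528]]
(257.7476510067114, 188.28456375838925, array([ 0.47077967, -0.20385778,  0.081     ]))
```

View pics/c6.png

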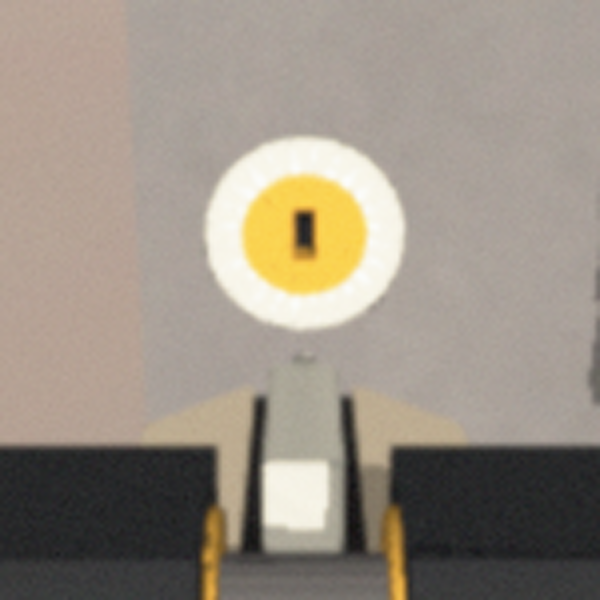

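The picture shows the plug at crop (305,233) and the key hanging straight, with its tip at (305,358) in line with the slot. I descend to just above the mouth, then insert slowly.

jog_arm([
  [0.005,0.005,-0.4,0,-1],
  [0.005,0.005,-0.8,0,-1],
  [0.005,0.005,-1,0,-1],
  [0.005,0.005,-1,0,-1],
])

```text
time: 11.55
tool_pos: [0.4693, -0.2031, 0.0916]
tool_rot: [-3.138, -0.003, 1.621]
contact_force: [0.4, -0.0, 1.3]
opening: 0.0097
grip_force: 50.0
```

jog_arm([
  [0,0,-0.1,0,-1],
  [0,0,-0.15,0,-1],
  [0,0,-0.2,0,-1],
  [0,0,-0.25,0,-1],
  [0,0,-0.25,0,-1],
], squeeze=60)

```text
time: 12.05
tool_pos: [0.4706, -0.204, 0.0735]
tool_rot: [-3.141, -0.0, 1.621]
contact_force: [0.2, -0.6, 0.1]
opening: 0.0095
grip_force: 60.0
```

The tip is in the slot with no force. I push on past the pins with small yaw wiggles.

jog_arm([
  [0,0,-0.03,0,-1],
  [0,0,-0.06,0.04,-1],
  [0,0,-0.08,-0.04,-1],
  [0,0,-0.1,0.04,-1],
  [0,0,-0.12,-0.04,-1],
  [0,0,-0.14,0.04,-1],
  [0,0,-0.16,-0.04,-1],
  [0,0,-0.16,0,-1],
])

```text
time: 12.85
tool_pos: [0.4712, -0.2045, 0.0614]
tool_rot: [3.14, 0.001, 1.617]
contact_force: [0.3, -1.0, 0.7]
opening: 0.0097
grip_force: 60.0
```

jog_arm([
  [0,0,-0.02,0.04,-1],
  [0,0,-0.04,-0.04,-1],
  [0,0,-0.06,0.04,-1],
  [0,0,-0.08,-0.04,-1],
  [0,0,-0.1,0.04,-1],
  [0,0,-0.12,-0.04,-1],
  [0,0,-0.14,0,-1],
  [0,0,-0.14,0,-1],
])

```text
time: 13.65
tool_pos: [0.4714, -0.2045, 0.052]
tool_rot: [3.139, 0.002, 1.622]
contact_force: [-4.6, 0.3, 8.4]
opening: 0.0097
grip_force: 60.0
```

jog_arm([
  [0,0,-0.02,0.04,-1],
  [0,0,-0.03,-0.04,-1],
  [0,0,-0.04,0.04,-1],
  [0,0,-0.05,-0.04,-1],
  [0,0,-0.05,0.04,-1],
  [0,0,-0.05,-0.04,-1],
  [0,0,-0.05,0,-1],
  [0,0,-0.05,0,-1],
])

```text
time: 14.45
tool_pos: [0.4713, -0.2045, 0.0495]
tool_rot: [3.139, 0.002, 1.623]
contact_force: [-9.4, 3.7, 31.8]
opening: 0.0095
grip_force: 60.0
```

```bash
python3 - <<'E'
from h import *
c2=cams.calibration('side');c=cams.calibration('wrist')
im2,_=snap('side','s7.png');im,_=snap('wrist','w7.png')
L=np.array([.4708,-.2040,.081])
u,v=proj(c2,[L])[0].astype(int);print(u,v,readout.observe())
a=cv2.resize(im2[v-40:v+20,u-30:u+30],(400,400),interpolation=cv2.INTER_CUBIC)
uu,vv=proj(c,[L])[0].astype(int)
b=cv2.resize(im[vv-75:vv+75,uu-75:uu+75],(400,400),interpolation=cv2.INTER_CUBIC)
for z in(0,.004): # neck seat, head bottom at seated
    for dy in(-.016,.016):
        q=proj(c2,[L+[.005*0,dy,z]])[0];cv2.circle(a,tuple(int(t) for t in (q-[u-30,v-40])*400/60),2,(0,0,255),-1)
        q=proj(c,[L+[0,dy,z]])[0];cv2.circle(b,tuple(int(t) for t in (q-[uu-75,vv-75])*400/150),2,(0,0,255),-1)
cv2.imwrite('pics/c7.png',np.hstack([b,a]))
E
```

```text
296 182 {'time': 14.55, 'qpos': array([-5.58441319e-01,  4.80536444e-01,  1.74464625e+00, -6.22382937e-04,
        9.12964456e-01, -6.08479249e-01]), 'qvel': array([ 1.19120582e-03, -8.93264753e-05, -1.26969393e-03, -3.95896801e-04,
        2.03390382e-03,  3.40025977e-03]), 'joint_efforts': array([-5.44687291e-02, -3.00694084e+01, -1.63318938e+01,  4.32516765e-01,
       -3.23053926e+00, -1.65846903e-02]), 'tool_pos': array([ 0.47129438, -0.20457556,  0.04954634]), 'tool_rot': array([3.13904790e+00, 2.37464435e-03, 1.62121091e+00]), 'contact_force': array([-8.94235363,  4.20220677, 31.77463267]), 'torque': array([0.72672888, 1.6846739 , 0.0154584 ]), 'grip_force': 60.02516269683838, 'opening': 0.00970419168654234}
```

View pics/c7.png

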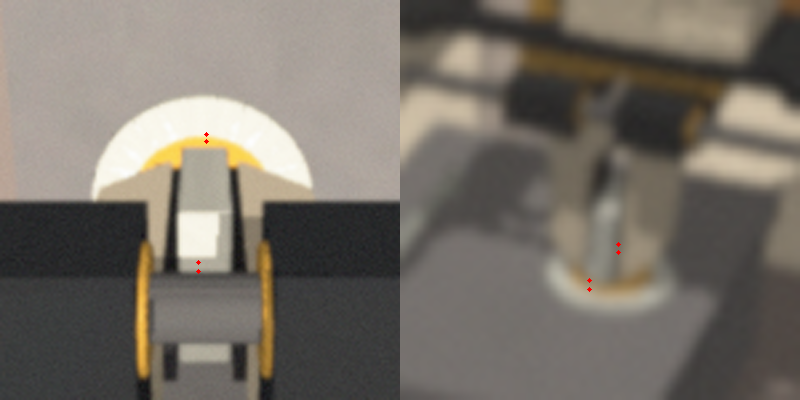

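31.8 N at TCP z 0.0495, where I expected seating at about 0.050. To be sure the key hasn't slipped in the grip, I compare its image in the tool-fixed camera before and after.

```bash
python3 - <<'E'
from h import *
a=cv2.cvtColor(cv2.imread('pics/w6.png'),6);b=cv2.cvtColor(cv2.imread('pics/w7.png'),6)
def m(r0,r1,c0,c1):
    t=a[r0:r1,c0:c1];R=cv2.matchTemplate(b[r0-12:r1+12,c0-12:c1+12],t,5);_,v,_,p=cv2.minMaxLoc(R);print(v,p[0]-12,p[1]-12)
m(235,266,246,270)   # head
m(228,268,250,266)
m(225,240,215,300)   # fingers
print(a[210:270:1,254].tolist());print(b[210:270:1,254].tolist())
c=cams.calibration('wrist');p=readout.observe()['tool_pos']
for dz in(.001,.004,.008): print(dz,proj(c,[p+[0,.016,dz+.034],p+[0,.016,dz+.066]]).round(1).tolist())
E
```

```text
0.9877821803092957 0 0
0.9877190589904785 -1 0
0.6578063368797302 0 1
[238, 220, 186, 167, 164, 164, 163, 166, 159, 158, 159, 164, 165, 164, 166, 166, 166, 164, 163, 166, 166, 166, 166, 165, 167, 168, 168, 164, 164, 166, 165, 167, 167, 167, 174, 208, 234, 241, 242, 242, 243, 243, 242, 243, 243, 240, 241, 240, 241, 242, 241, 233, 200, 176, 170, 169, 162, 142, 101, 79]
[246, 245, 246, 246, 246, 247, 242, 226, 215, 209, 208, 190, 172, 169, 169, 166, 169, 167, 167, 167, 167, 168, 166, 168, 168, 169, 168, 168, 170, 169, 170, 171, 168, 171, 176, 208, 234, 242, 243, 244, 245, 244, 245, 245, 244, 244, 243, 243, 244, 243, 243, 237, 211, 179, 173, 171, 169, 143, 104, 78]
0.001 [[259.1, 219.8], [259.7, 245.2]]
0.004 [[259.1, 221.8], [259.7, 248.2]]
0.008 [[259.2, 224.6], [259.8, 252.3]]
```

The head hasn't moved in the grip (0 px shift), so the key's tip is about 30.5 mm down: fully seated. Now the clockwise turn, easing the push slightly.

jog_arm([
  [0,0,0.015,-0.09,-1],
  [0,0,0.015,-0.18,-1],
  [0,0,0.015,-0.27,-1],
  [0,0,0.015,-0.36,-1],
  [0,0,0.015,-0.45,-1],
  [0,0,0.015,-0.54,-1],
  [0,0,0.015,-0.63,-1],
  [0,0,0.015,-0.72,-1],
  [0,0,0.015,-0.8,-1],
  [0,0,0.015,-0.8,-1],
])

```text
time: 15.55
tool_pos: [0.472, -0.2056, 0.0497]
tool_rot: [3.137, -0.002, 0.361]
contact_force: [-4.0, -1.1, 18.6]
opening: 0.0095
grip_force: 60.0
```

```bash
python3 - <<'E'
from h import *
s=readout.observe();print({k:np.round(s[k],4) for k in('tool_pos','tool_rot','contact_force','torque','qpos')})
E
```

```text
{'tool_pos': array([ 0.472 , -0.2056,  0.0497]), 'tool_rot': array([ 3.1369e+00, -2.1000e-03,  3.6090e-01]), 'contact_force': array([-3.9939, -1.0623, 18.641 ]), 'torque': array([-0.142 ,  0.8141,  0.0957]), 'qpos': array([-5.5890e-01,  4.8100e-01,  1.7431e+00, -1.5000e-03,  9.1240e-01,
        6.5190e-01])}
```

jog_arm([
  [0,0,0,-0.09,-1],
  [0,0,0,-0.18,-1],
  [0,0,0,-0.26,-1],
  [0,0,0,-0.28,-1],
  [0,0,0,-0.28,-1],
  [0,0,0,-0.28,-1],
])

```text
time: 16.15
tool_pos: [0.472, -0.2055, 0.0497]
tool_rot: [3.138, -0.004, -0.075]
contact_force: [-4.6, -1.3, 19.6]
opening: 0.0095
grip_force: 60.0
```

```bash
python3 - <<'E'
from h import *
s=readout.observe();print({k:np.round(s[k],4) for k in('tool_pos','tool_rot','contact_force','torque','qpos')})
E
```

```text
{'tool_pos': array([ 0.472 , -0.2055,  0.0497]), 'tool_rot': array([ 3.1383, -0.004 , -0.0754]), 'contact_force': array([-4.6063, -1.3225, 19.6104]), 'torque': array([-0.0788,  0.8377,  0.1116]), 'qpos': array([-5.5880e-01,  4.8110e-01,  1.7430e+00, -1.4000e-03,  9.1240e-01,
        1.0882e+00])}
```

jog_arm([
  [0,0,0,-0.03,-1],
  [0,0,0,-0.05,-1],
  [0,0,0,-0.05,-1],
  [0,0,0,-0.05,-1],
])

```text
time: 16.55
tool_pos: [0.4721, -0.2058, 0.0497]
tool_rot: [3.138, -0.004, -0.154]
contact_force: [-4.1, -2.2, 18.6]
opening: 0.0094
grip_force: 60.0
```

```bash
python3 - <<'E'
from h import *
s=readout.observe();print({k:np.round(s[k],4) for k in('tool_pos','tool_rot','contact_force','torque','qpos')})
E
```

```text
{'tool_pos': array([ 0.4721, -0.2058,  0.0497]), 'tool_rot': array([ 3.1382, -0.0044, -0.1538]), 'contact_force': array([-4.1242, -2.2116, 18.5867]), 'torque': array([-0.2183,  0.8799,  0.0686]), 'qpos': array([-0.559 ,  0.4811,  1.7429, -0.0018,  0.9122,  1.1667])}
```

jog_arm([
  [0,0,0,-0.02,-1],
  [0,0,0,-0.03,-1],
  [0,0,0,-0.03,-1],
  [0,0,0,-0.03,-1],
])

```text
time: 16.95
tool_pos: [0.4721, -0.2058, 0.0497]
tool_rot: [3.138, -0.005, -0.201]
contact_force: [-4.1, -1.6, 18.4]
opening: 0.0099
grip_force: 60.0
```

```bash
python3 - <<'E'
from h import *
im,c=snap('wrist','w8.png');im2,c2=snap('side','s8.png')
s=readout.observe();print({k:np.round(s[k],4) for k in('time','tool_pos','tool_rot','contact_force','torque','qpos')})
a=cv2.cvtColor(cv2.imread('pics/w7.png'),6);b=cv2.cvtColor(im,6)
R=cv2.matchTemplate(b[223:278,234:282],a[235:266,246:270],5);_,v,_,p=cv2.minMaxLoc(R);print(v,p[0]-12,p[1]-12)
cv2.imwrite('pics/c8.png',cv2.resize(im[130:280,182:332],(600,600),interpolation=cv2.INTER_CUBIC))
E
```

```text
{'time': np.float64(17.05), 'tool_pos': array([ 0.4721, -0.2058,  0.0497]), 'tool_rot': array([ 3.1383, -0.0045, -0.2007]), 'contact_force': array([-4.5771, -2.2959, 19.1296]), 'torque': array([-0.2819,  0.8849,  0.164 ]), 'qpos': array([-0.559 ,  0.4811,  1.7429, -0.0019,  0.9122,  1.2137])}
0.9034076929092407 0 2
```

View pics/c8.png

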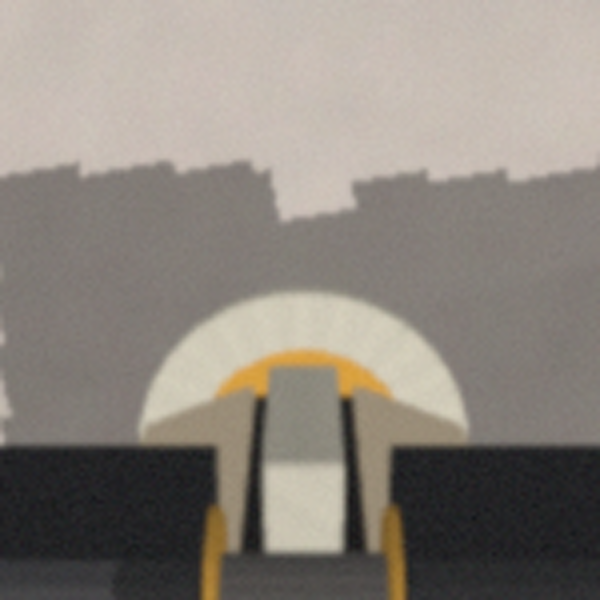

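The picture shows the key still square in the grip and seated. The gripper has turned 1.83 rad, so the plug is at 1.62 or more after play, and the torque is rising near the stop. Handing in.

```bash
python3 -c "
from cell import ticket; print(ticket.hand_in())"
```

```text
the job is handed in; nothing more can be done
None
```

I handed the job in with the square-headed key fully in the lock, turned clockwise just past a quarter turn (worked out from the gripper's angle) and still gripped and pushed down; the round key was left in its slot, and the arm's path stayed clear of the jar, cutter and mug.

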